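# Punch the swatch card and hold the spring clip open over its edge

### The arm

A 7-joint arm with a two-finger parallel gripper is mounted at the origin on the work surface. World frame = base frame: x ahead of the robot, y to its left, z up, the work surface at z = 0. Lengths are in m, angles in rad, forces in N, time in s.
With the tool pointing down it reaches from about 0.425 to 0.925 m from the base axis. Payload 6.8 kg.
Tool frame: the origin (TCP) lies midway between the tips of the shut fingers; the grasp point (between the pads) lies 19 mm behind it (grip_point_offset is the distance from the TCP to the grasp point, in m); y points along the fingers, x is the direction in which the jaws open and shut, and the axes are right-handed (so a half turn about y gives the same grasp; the last joint's range is limited). The gripper opens to 85 mm and grips with 20 to 120 N. Pads are 22 mm wide; open, the fingers measure 114 mm over their backs; the gripper's body (76 mm by 85 mm) begins 54 mm behind the grasp point. The pads swing forward as they close: fully open they stand 13 mm farther back than shut.
Start: joints at [-0.108, 0.477, 0.022, 1.555, -0.011, 1.109, -0.083], TCP at [0.675, 0, 0.231] pointing down, gripper open.
Joint ranges: [-2.96, 2.96], [-0.34, 2.1], [-1.41, 1.46], [0.24, 2.44], [-1.37, 4.51], [0.17, 1.92], [-2.96, 2.96]. Speed limits (rad/s): [2.39, 2.39, 3.14, 3.14, 3.14, 3.14, 3.14].

### API

Orientations are given as a unit quaternion [w, x, y, z].
In Python, from station import get_obs, read_camera, hand_in, grip_point_offset gives the robot as it stands.
- The arm moves only by the tool play_rows, never from a script. Its argument "increments" is a list of rows, each a list of 2 entries, a list of its own where there are three numbers: the shift along the tool's x, y, z in m, then the turn, a rotation vector about the tool's x, y, z in degrees. In form: [[[tx, ty, tz], [ax, ay, az]], ...]. A call has 1 to 20 rows; each row shifts and turns the commanded pose from where the row before left it, along the tool's axes as they then stand; what a row does not reach is not made up. A row lasts 1/12 s, in which the tool goes at most 41.7 mm and 7.16 degrees, less where a joint would pass 70% of its speed; a pose out of reach is approached as far as the arm can. A call with a gripper value outside its range is refused whole. "gripper" is the finger opening in m, from 0 to 0.0854, set as the call begins (left out, the last holds). The fingers move at their own pace and stop on an object; "grip_force" is the grip in N (left out, the last holds). Time passes only in rows, so rows that do not move let the fingers close. It gives the time, the measured TCP pose, the force and the opening at its end, in the units of the state.
- get_obs(): the state, without advancing time (a new reading comes with each control period).
- read_camera(name): name is "scene" or "side" or "wrist"; returns a dict with "color" (420x560x3 uint8, red, green, blue), "range_z" (420x560 float32, m along the optical axis (not along the pixel's ray), 0 where there is no reading), "intrinsics" (3x3 intrinsics, pixels), "R" (3x3) and "t" (3): a world point X has camera coordinates R X + t; the wrist camera has in their place "hand_eye" (4x4, takes a point from camera to tool coordinates, whose origin is the TCP and whose axes are the tool frame's). Camera axes: x right, y down, z forward; pixel columns grow to the right and rows downward; lengths in m; the calibration is good to about 2 mm. The wrist camera is an equidistant fisheye: a pixel r from the principal point sees the ray r / f radians off the axis. A picture is of the moment at which its call begins: read the wrist's pose just before it.
- hand_in(): hands the job in, once; it reports no verdict.
The state is a dict: "t": time; "q": joint angles; "joint_vel": joint speeds; "joint_torque": joint torques, N m; "eef_pos": TCP position; "tool_rot": TCP orientation; "contact_force": force on the tool from outside, world axes, zero at the start; "torque": the same for the moment, N m; "gripper_width": opening from 0.0 (shut) to 1.0 (fully open).
Only numpy, scipy, OpenCV 4.12 (cv2) and the standard library are available. Lean on these libraries where they do the work, as an engineer would, in place of code of your own. Each camera call takes 0.05 s, during which the arm holds its last target. There are 200 camera calls.

### The job

Push the punch's sprung lever all the way down to its stop and let it spring back up. Then take the orange spring clip off its stand by squeezing its handles, and hold it squeezed wide open over the middle of the yellow card's top edge, one jaw on each side and reaching about a centimetre down past the edge, neither jaw touching the card. Finish while still holding the clip gaping there in the gripper, and leave the brush jar, ink bottle and paint pot undisturbed.

Things in the scene. Friction and masses are not known exactly. Their poses are not given: they have to be found in the camera images.
- punch: Green upright-throat card punch, fixed to the table. Origin: centre of its underside. Dark foot 170 (x) x 100 (y) x 12 mm, green body 150 (x) x 70 (y), top at z 60 mm. A yellow card 3 mm thick (along y) and 110 mm long (along x) stands fixed in the throat on the centre plane y = 0, from the body's top up to z 150 mm. The lever sticks out on the punch's +y side.
- card_top (a point): Middle of the card's top edge, 150 mm above the table; axes as the punch's: x along the edge, y through the card's thickness (3 mm), z up.
- lever (a joint): Punch lever, radians: 0 raised (rest), 0.70 pressed down to its stop. A spring returns it; pushing down at the grip bar takes about 4 N at the start and 9 N at the stop.
- lever_grip (a point): Middle of the black horizontal grip bar at the lever's end: 20 mm diameter, 70 mm long, parallel to the punch's x. Raised, it is 137 mm out along the punch's +y from its centre and 126 mm above the table; pressed home it is 157 mm out and 53 mm up.
- lever_pivot (a point): The lever's hinge axis (along the punch's x), 47 mm out along +y and 62 mm up; the grip bar moves on an arc of 110 mm radius about it.
- stand: Clip stand, fixed. Origin: centre of its underside. Wooden foot 130 (x) x 90 (y) x 14 mm with an upright aluminium plate 100 mm long (x), 4 mm thick (y), top edge 90 mm above the table.
- clip: Orange spring clip, 70 g, biting the stand's plate, handles up. Origin: its pivot pin, 120 mm above the table; x along pin and plate, y across (squeeze along it), z up. Flat handles 30 mm wide (x), from 10 mm above the pin to 41 mm at rest, splayed, 48 mm over the outer top edges; squeezed: to 46 mm, parallel, 24 mm over the faces. Both halves always turn by the same angle.
- jaw_a (a point): Inner lower edge of the jaw of half a (the clip's +y jaw), 45 mm below the pin; jaw pads 32 mm wide (x), 5 mm thick, 16 mm tall. On the stand the jaws overlap the plate by 15 mm.
- jaw_b (a point): The same on half b (the clip's -y jaw). Fully open, the two points are 29 mm apart and about 43 mm below the pin.
- clip_a (a joint): Angle of each clip half, radians: 0 biting the 4 mm plate, -0.04 shut, 0.28 wide open against its stop. Squeezing at the top of the handles takes about 3 N at the start and 7 N at the stop, about 11 N at mid-handle; a 20 N grip holds it at the stop.
- brush_jar: Glass jar 76 mm wide with brushes, 230 mm tall overall, loose; origin under its centre. To be left alone.
- ink_bottle: Blue bottle, 60 mm wide, 130 mm tall, loose; origin under its centre. To be left alone.
- paint_pot: Red pot with white lid, 72 mm wide, 70 mm tall, loose; origin under its centre. To be left alone.

How it is judged:
By the outcome, as a careful person would: the job done as asked, in the order asked, and still so for the second after the job is handed in, while the arm keeps its last pose, push and grip.
It also fails if it takes over 56 s, if anything falls off the work surface, if the arm or the gripper's body presses on something with over 40 N, if the wrist force passes 120 N, or if a joint passes its speed limit or range.

## Working session

There is one attempt and no reset: what is moved stays moved. The work goes in short steps, Python scripts to look and compute and a tool call to move; the robot and the scene stay as the last step left them, time stands still between calls to the robot, and variables do not carry over. Pictures are saved under pics/ and viewed, about 8 in all and at most 12, crops included, and the job is handed in when it is done.

Besides the shell and the picture viewer there is one more tool, called by a JSON object that holds its "fn" and its "kwargs". play_rows: Moves the arm, as the interface text tells. Its arguments: {"type":"object","properties":{"increments":{"type":"array","items":{"type":"array"}},"gripper":{"type":"number"},"grip_force":{"type":"number"}},"required":["increments"]}

```bash
mkdir -p pics
python3 - <<'E'
from station import *
import cv2,numpy as np
o=get_obs();print({k:np.round(v,3) for k,v in o.items()}, grip_point_offset)
a=[]
for n in ("scene","side"):
    c=read_camera(n);np.savez(f"{n}0.npz",**c);cv2.imwrite(f"pics/{n}0.png",c["color"][:,:,::-1]);print(n,c["intrinsics"],c["R"],c["t"])
E
```

```text
{'t': np.float64(0.0), 'q': array([-0.108,  0.478,  0.022,  1.556, -0.012,  1.109, -0.083]), 'joint_vel': array([ 0.   , -0.   ,  0.002,  0.001,  0.   ,  0.   ,  0.   ]), 'joint_torque': array([-1.0000e-03, -5.9644e+01,  1.6080e+00, -2.8119e+01,  1.2000e-02,
        9.0000e-03,  0.0000e+00]), 'eef_pos': array([ 0.674, -0.   ,  0.23 ]), 'tool_rot': array([-0.707,  0.707, -0.001, -0.001]), 'contact_force': array([-0.031, -0.968, -0.629]), 'torque': array([0.018, 0.016, 0.005]), 'gripper_width': np.float64(1.004)} 0.0187
scene [[531.03611867   0.         276.44357093]
 [  0.         531.03611867 211.81334351]
 [  0.           0.           1.        ]] [[ 2.91861026e-01  9.56460638e-01 -4.36046738e-04]
 [ 8.09140386e-01 -2.47149747e-01 -5.33112407e-01]
 [-5.10008801e-01  1.55241911e-01 -8.46044308e-01]] [-0.24530331 -0.43397929  1.55313339]
side [[421.93626066   0.         279.61213556]
 [  0.         421.93626066 206.91696497]
 [  0.           0.           1.        ]] [[ 0.6864839  -0.72694518 -0.0170457 ]
 [-0.53272224 -0.48683939 -0.6922387 ]
 [ 0.49492108  0.48429135 -0.72146727]] [-0.41142267  0.42263495  0.72087881]
```

View pics/scene0.png

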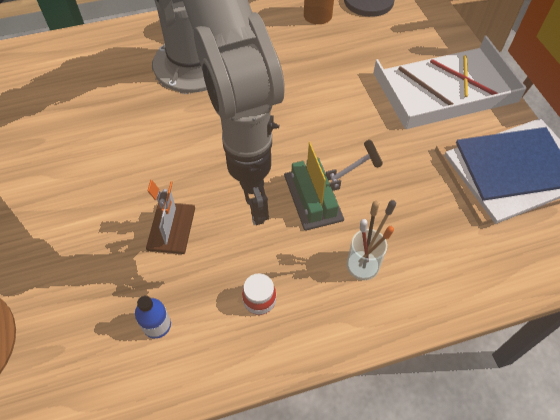

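View pics/side0.png

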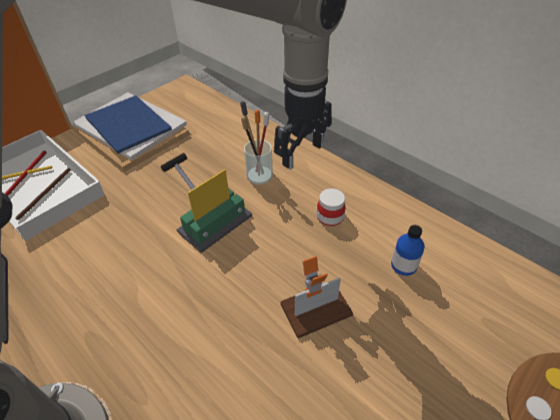

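The scene view shows the punch at about (315,190), with the card at (317,172) and the lever bar at (372,152). The clip and stand are at about (165,210), the jar at (365,255), the pot at (259,293) and the ink at (152,316). The side view shows the same layout, with the grip bar at (174,162) and the clip at (314,275).

```bash
cat > h.py <<'E'
import numpy as np,cv2
def cloud(c):
    z=c["range_z"];K=c["intrinsics"];v,u=np.mgrid[:z.shape[0],:z.shape[1]]
    p=np.stack([(u-K[0,2])/K[0,0]*z,(v-K[1,2])/K[1,1]*z,z],-1)
    return (p-c["t"])@c["R"]
def sel(c,box,lo,hi):
    hsv=cv2.cvtColor(c["color"],cv2.COLOR_RGB2HSV)
    m=cv2.inRange(hsv,np.array(lo),np.array(hi))>0
    b=np.zeros_like(m);b[box[1]:box[3],box[0]:box[2]]=1
    return m&b&(c["range_z"]>0)
def line(p):
    m=np.median(p,0);vx=cv2.fitLine(p[:,:2].astype(np.float32),cv2.DIST_HUBER,0,.01,.01).ravel()
    return vx[:2],vx[2:]
E
python3 - <<'E'
from h import *
B={"scene":dict(card=(300,140,335,205),bar=(355,132,390,172),clip=(140,175,180,215),plate=(145,185,182,245),green=(285,150,340,225),jar=(345,235,388,280)),
 "side":dict(card=(180,168,235,222),bar=(155,150,195,175),clip=(295,250,330,300),plate=(285,270,350,320),green=(170,190,250,240),jar=(240,138,275,184))}
H=dict(card=((20,150,90),(33,255,255)),bar=((0,0,0),(180,140,60)),clip=((3,170,120),(14,255,255)),plate=((0,0,120),(180,45,255)),green=((45,60,20),(90,255,255)))
for n in B:
    c=np.load(n+"0.npz");P=cloud(c)
    for k in H:
        m=sel(c,B[n][k],*H[k]);p=P[m]
        if k in("bar",): p=p[(p[:,2]>.09)]
        if k=="plate": p=p[(p[:,2]>.03)&(p[:,2]<.1)]
        if k=="card": p=p[(p[:,2]>.065)&(p[:,2]<.16)]
        if k=="green": p=p[p[:,2]>.052]
        if k=="clip": p=p[(p[:,2]>.1)]
        if len(p)<10: print(n,k,len(p));continue
        d,q=line(p);r=cv2.minAreaRect(p[:,:2].astype(np.float32))
        s=(p[:,:2]-q)@d
        print(n,k,len(p),"med",np.round(np.median(p,0),3),"ang",np.round(np.degrees(np.arctan2(d[1],d[0])),1),"mid",np.round(q+d*(np.percentile(s,1)+np.percentile(s,99))/2,4),"len",np.round(np.ptp(s),3),"z",np.round(np.percentile(p[:,2],[2,98]),3),"rect",np.round(r[0],3),np.round(r[1],3),round(r[2],1))
    b=B[n]["jar"];z=P[b[1]:b[3],b[0]:b[2]].reshape(-1,3);z=z[(z[:,2]>.02)&(z[:,2]<.25)];print("jar",np.round(np.percentile(z,[2,50,98],axis=0),3))
E
```

```text
scene card 470 med [0.554 0.181 0.114] ang -0.9 mid [0.5509 0.1807] len 0.11 z [0.067 0.153] rect [0.55  0.181] [0.005 0.11 ] 88.8
scene bar 0
scene clip 145 med [ 0.523 -0.177  0.151] ang 61.5 mid [ 0.5278 -0.163 ] len 0.048 z [0.131 0.165] rect [ 0.525 -0.162] [0.047 0.031] 68.1
scene plate 232 med [ 0.543 -0.168  0.055] ang -23.2 mid [ 0.5354 -0.1648] len 0.096 z [0.031 0.093] rect [ 0.536 -0.163] [0.009 0.096] 64.1
scene green 817 med [0.575 0.169 0.061] ang 9.8 mid [0.5528 0.1728] len 0.156 z [0.056 0.065] rect [0.552 0.181] [0.069 0.15 ] 88.9
jar [[0.722 0.192 0.022]
 [0.765 0.225 0.075]
 [0.793 0.264 0.155]]
side card 1056 med [0.547 0.18  0.11 ] ang -1.0 mid [0.5489 0.1796] len 0.111 z [0.067 0.149] rect [0.55 0.18] [0.007 0.111] 89.4
side bar 172 med [0.547 0.31  0.132] ang -1.3 mid [0.5498 0.3102] len 0.067 z [0.122 0.137] rect [0.55  0.311] [0.015 0.068] 86.4
side clip 223 med [ 0.529 -0.149  0.149] ang 60.6 mid [ 0.5224 -0.1639] len 0.05 z [0.129 0.162] rect [ 0.524 -0.164] [0.048 0.028] 66.2
side plate 68 med [ 0.511 -0.159  0.089] ang -22.9 mid [ 0.5329 -0.1677] len 0.1 z [0.085 0.092] rect [ 0.533 -0.17 ] [0.007 0.1  ] 66.8
side green 762 med [0.528 0.16  0.06 ] ang -8.5 mid [0.544  0.1611] len 0.152 z [0.053 0.063] rect [0.547 0.177] [0.069 0.146] 88.5
jar [[0.718 0.19  0.022]
 [0.745 0.216 0.077]
 [0.79  0.263 0.129]]
```

{"fn": "play_rows", "kwargs": {"increments": [[[-0.006, 0, 0.016], [0, 0, 0]], [[-0.006, 0, 0.016], [0, 0, 0]], [[-0.006, 0, 0.016], [0, 0, 0]], [[-0.006, 0, 0.016], [0, 0, 0]], [[-0.006, 0, 0.016], [0, 0, 0]], [[-0.006, 0, 0.016], [0, 0, 0]], [[-0.006, 0, 0.016], [0, 0, 0]], [[-0.006, 0, 0.016], [0, 0, 0]], [[-0.006, 0, 0.016], [0, 0, 0]], [[-0.006, 0, 0.016], [0, 0, 0]], [[-0.006, 0, 0.016], [0, 0, 0]], [[-0.006, 0, 0.016], [0, 0, 0]], [[-0.006, 0, 0.016], [0, 0, 0]], [[-0.006, 0, 0.016], [0, 0, 0]], [[-0.006, 0, 0.016], [0, 0, 0]], [[-0.006, 0, 0.016], [0, 0, 0]], [[-0.006, 0, 0.016], [0, 0, 0]], [[-0.006, 0, 0.016], [0, 0, 0]], [[-0.006, 0, 0.016], [0, 0, 0]], [[-0.006, 0, 0.016], [0, 0, 0]]], "gripper": 0}}

```text
t: 1.77
eef_pos: [0.5544, 0.3206, 0.2308]
tool_rot: [-0.707, 0.707, -0.0, -0.0]
contact_force: [0.1, 0.3, 0.0]
gripper_width: -0.001
```

{"fn": "play_rows", "kwargs": {"increments": [[[0, 0.012, 0], [0, 0, 0]], [[0, 0.012, 0], [0, 0, 0]], [[0, 0.012, 0], [0, 0, 0]], [[0, 0.012, 0], [0, 0, 0]], [[0, 0.012, 0], [0, 0, 0]], [[0, 0, 0], [0, 0, 0]], [[0, 0, 0], [0, 0, 0]]]}}

```text
t: 2.35
eef_pos: [0.5548, 0.3189, 0.17]
tool_rot: [-0.707, 0.708, -0.001, -0.0]
contact_force: [-0.1, -0.1, 0.1]
gripper_width: -0.0
```

Run:
```python
from station import *
import cv2,numpy as np
from h import *
o=get_obs();print({k:np.round(v,4) for k,v in o.items()})
c=read_camera("scene");c2=read_camera("side")
cv2.imwrite("pics/l1.png",np.hstack([cv2.resize(c["color"][90:240,270:420],(400,400)),cv2.resize(c2["color"][60:210,100:250],(400,400))])[:,:,::-1])
```

```text
{'t': np.float64(2.35), 'q': array([-0.5639,  0.482 , -0.0753,  1.6961,  0.0425,  0.9674, -0.6559]), 'joint_vel': array([-0.0031, -0.0208, -0.0042, -0.0269, -0.0014,  0.0056,  0.    ]), 'joint_torque': array([ 7.02000e-02, -5.64941e+01,  2.59000e-01, -2.50254e+01,
        2.08000e-02, -3.80000e-02, -3.00000e-03]), 'eef_pos': array([0.5548, 0.3189, 0.17  ]), 'tool_rot': array([-7.066e-01,  7.076e-01, -1.000e-03, -3.000e-04]), 'contact_force': array([-0.1081, -0.1405,  0.1084]), 'torque': array([ 0.0112,  0.0169, -0.0149]), 'gripper_width': np.float64(-0.0)}
```

View pics/l1.png

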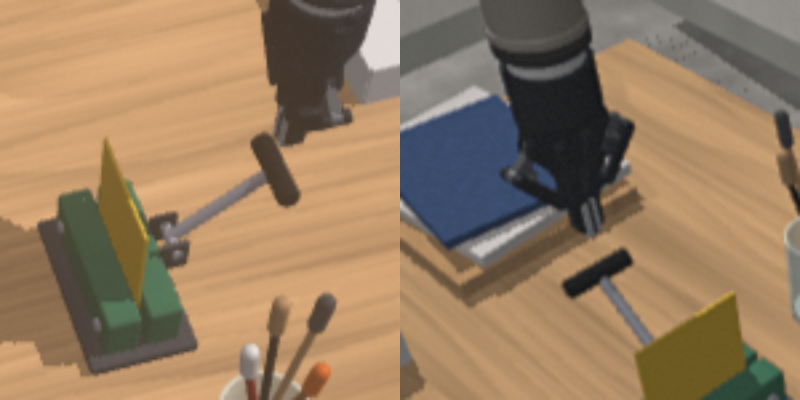

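The closed fingertips are above the grip bar: the bar is at crop (275,168) on the left and (598,272) on the right. Next I press along the arc.

{"fn": "play_rows", "kwargs": {"increments": [[[0, 0.01, 0], [0, 0, 0]], [[0, 0.01, 0], [0, 0, 0]], [[0, 0.01, 0], [0, 0, 0]], [[0, 0.004, 0], [0, 0, 0]], [[0, 0.004, 0.002], [0, 0, 0]], [[0, 0.004, 0.0025], [0, 0, 0]], [[0, 0.004, 0.0025], [0, 0, 0]], [[0, 0.004, 0.002], [0, 0, 0]], [[0, 0, 0], [0, 0, 0]]]}}

```text
t: 3.2
eef_pos: [0.5546, 0.3301, 0.1208]
tool_rot: [0.707, -0.707, -0.0, 0.001]
contact_force: [-3.7, 0.9, 4.1]
gripper_width: 0.001
```

{"fn": "play_rows", "kwargs": {"increments": [[[0, 0.004, 0.0015], [0, 0, 0]], [[0, 0.004, 0.0015], [0, 0, 0]], [[0, 0.004, 0.0015], [0, 0, 0]], [[0, 0.004, 0.0015], [0, 0, 0]], [[0, 0.004, 0.0015], [0, 0, 0]], [[0, 0.004, 0.0006], [0, 0, 0]], [[0, 0.004, 0.0006], [0, 0, 0]], [[0, 0.004, 0.0006], [0, 0, 0]], [[0, 0.004, 0.0006], [0, 0, 0]], [[0, 0.004, 0.0006], [0, 0, 0]], [[0, 0.004, 0], [0, 0, 0]], [[0, 0.004, 0], [0, 0, 0]], [[0, 0.004, 0], [0, 0, 0]], [[0, 0, 0], [0, 0, 0]], [[0, 0, 0], [0, 0, 0]]]}}

```text
t: 4.45
eef_pos: [0.5563, 0.3427, 0.0709]
tool_rot: [0.709, -0.705, -0.002, -0.001]
contact_force: [-0.9, 4.2, 7.7]
gripper_width: 0.001
```

{"fn": "play_rows", "kwargs": {"increments": [[[0, 0.002, -0.001], [0, 0, 0]], [[0, 0.002, -0.001], [0, 0, 0]], [[0, 0.002, -0.001], [0, 0, 0]], [[0, 0.002, 0], [0, 0, 0]], [[0, 0.001, 0], [0, 0, 0]], [[0, 0.001, 0], [0, 0, 0]], [[0, 0, 0], [0, 0, 0]], [[0, 0, 0], [0, 0, 0]]]}}

```text
t: 5.12
eef_pos: [0.5569, 0.34, 0.0627]
tool_rot: [0.709, -0.705, -0.002, -0.001]
contact_force: [-4.1, 2.9, 17.3]
gripper_width: 0.001
```

{"fn": "play_rows", "kwargs": {"increments": [[[0, 0.001, 0], [0, 0, 0]], [[0, 0.001, 0], [0, 0, 0]], [[0, 0, 0], [0, 0, 0]], [[0, 0, 0], [0, 0, 0]], [[0, 0, 0], [0, 0, 0]]]}}

```text
t: 5.53
eef_pos: [0.557, 0.34, 0.0622]
tool_rot: [0.709, -0.705, -0.002, -0.002]
contact_force: [-7.5, 0.7, 28.0]
gripper_width: 0.001
```

Run:
```python
from station import *
import cv2,numpy as np
from h import *
c=read_camera("scene");c2=read_camera("side")
cv2.imwrite("pics/l2.png",np.hstack([cv2.resize(c["color"][90:240,270:420],(400,400)),cv2.resize(c2["color"][60:210,100:250],(400,400))])[:,:,::-1])
```

```text
(no output)
```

View pics/l2.png

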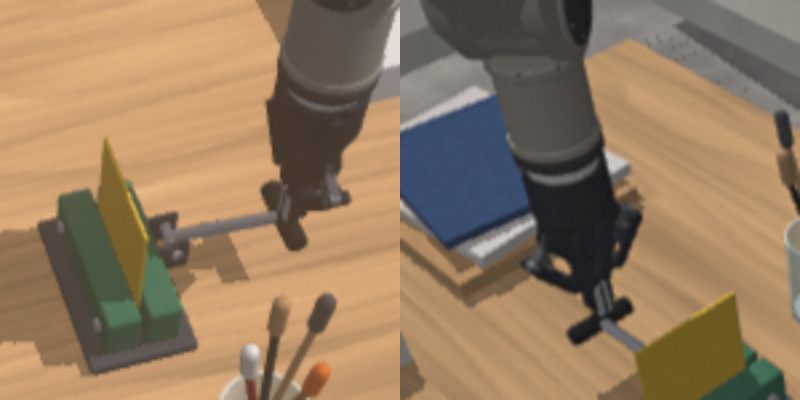

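The lever is at its stop: the arm is level in the picture and the force rose to 28 N with no more travel. I let it up along the arc.

{"fn": "play_rows", "kwargs": {"increments": [[[0, -0.005, 0], [0, 0, 0]], [[0, -0.005, 0], [0, 0, 0]], [[0, -0.005, 0], [0, 0, 0]], [[0, -0.005, 0], [0, 0, 0]], [[0, -0.005, 0], [0, 0, 0]], [[0, -0.005, -0.0005], [0, 0, 0]], [[0, -0.005, -0.0005], [0, 0, 0]], [[0, -0.005, -0.001], [0, 0, 0]], [[0, -0.005, -0.001], [0, 0, 0]], [[0, -0.005, -0.001], [0, 0, 0]], [[0, -0.005, -0.0015], [0, 0, 0]], [[0, -0.005, -0.002], [0, 0, 0]], [[0, -0.005, -0.0025], [0, 0, 0]], [[0, -0.005, -0.003], [0, 0, 0]], [[0, -0.005, -0.003], [0, 0, 0]], [[0, -0.005, -0.003], [0, 0, 0]], [[0, -0.01, 0], [0, 0, 0]], [[0, -0.02, 0], [0, 0, 0]], [[0, -0.03, 0], [0, 0, 0]], [[0, -0.03, 0], [0, 0, 0]]]}}

```text
t: 7.3
eef_pos: [0.5538, 0.3179, 0.2279]
tool_rot: [-0.707, 0.707, -0.001, -0.001]
contact_force: [0.2, 0.7, 0.1]
gripper_width: -0.001
```

{"fn": "play_rows", "kwargs": {"increments": [[[-0.0015, 0, -0.024], [0, 0, 0]], [[-0.0015, 0, -0.024], [0, 0, 0]], [[-0.0015, 0, -0.024], [0, 0, 0]], [[-0.0015, 0, -0.024], [0, 0, 0]], [[-0.0015, 0, -0.024], [0, 0, 0]], [[-0.0015, 0, -0.024], [0, 0, 0]], [[-0.0015, 0, -0.024], [0, 0, 0]], [[-0.0015, 0, -0.024], [0, 0, 0]], [[-0.0015, 0, -0.024], [0, 0, 0]], [[-0.0015, 0, -0.024], [0, 0, 0]], [[-0.0015, 0, -0.024], [0, 0, 0]], [[-0.0015, 0, -0.024], [0, 0, 0]], [[-0.0015, 0, -0.024], [0, 0, 0]], [[-0.0015, 0, -0.024], [0, 0, 0]], [[-0.0015, 0, -0.024], [0, 0, 0]], [[-0.0015, 0, -0.024], [0, 0, 0]], [[-0.0015, 0, -0.024], [0, 0, 0]], [[-0.0015, 0, -0.024], [0, 0, 0]], [[-0.0015, 0, -0.024], [0, 0, 0]], [[-0.0015, 0, -0.024], [0, 0, 0]]], "gripper": 0.085}}

```text
t: 8.97
eef_pos: [0.525, -0.1628, 0.2277]
tool_rot: [0.707, -0.707, -0.001, 0.0]
contact_force: [0.5, -0.2, -0.4]
gripper_width: 0.996
```

{"fn": "play_rows", "kwargs": {"increments": [[[0, 0, 0], [0, -6.65, 0]], [[0, 0, 0], [0, -6.65, 0]], [[0, 0, 0], [0, -6.65, 0]], [[0, 0, 0], [0, -6.65, 0]], [[0, 0, 0], [0, -6.65, 0]], [[0, 0, 0], [0, -6.65, 0]], [[0, 0, 0], [0, -6.65, 0]], [[0, 0, 0], [0, -6.65, 0]], [[0, 0, 0], [0, -6.65, 0]], [[0, 0, 0], [0, -6.65, 0]], [[0, 0, 0], [0, 0, 0]], [[0, 0, 0], [0, 0, 0]], [[0, 0, 0], [0, 0, 0]]]}}

```text
t: 10.05
eef_pos: [0.5251, -0.1622, 0.2275]
tool_rot: [0.592, -0.592, -0.387, 0.387]
contact_force: [0.5, -0.0, -0.5]
gripper_width: 0.995
```

```bash
cat >> h.py <<'E'
from scipy.spatial.transform import Rotation as Rt
def wrist(o,c):
    """world points for each wrist pixel from fisheye depth"""
    z=c["range_z"];K=c["intrinsics"];v,u=np.mgrid[:z.shape[0],:z.shape[1]]
    a=(u-K[0,2])/K[0,0];b=(v-K[1,2])/K[1,1];r=np.hypot(a,b)+1e-9;t=np.tan(r)
    p=np.stack([a/r*t*z,b/r*t*z,z],-1)
    H=c["hand_eye"];p=p@H[:3,:3].T+H[:3,3]
    w,x,y,q=o["tool_rot"];R=Rt.from_quat([x,y,q,w]).as_matrix()
    return p@R.T+o["eef_pos"],R
E
python3 - <<'E'
from station import *
from h import *
o=get_obs();c=read_camera("wrist");s=read_camera("side");np.savez("w.npz",**c)
print(o["eef_pos"],o["tool_rot"],o["q"])
P,R=wrist(o,c);print(R)
m=sel(c,(0,0,560,420),(3,170,90),(14,255,255));p=P[m];p=p[(p[:,2]>.1)&(p[:,2]<.17)&(np.hypot(p[:,0]-.525,p[:,1]+.163)<.06)]
r=cv2.minAreaRect(p[:,:2].astype(np.float32));print(len(p),r,np.percentile(p[:,2],[2,50,98]))
top=p[p[:,2]>np.percentile(p[:,2],98)-.006];r=cv2.minAreaRect(top[:,:2].astype(np.float32));print("top",len(top),r)
b=np.load("side0.npz")["color"].astype(int)
print("lever diff",np.abs(b-s["color"].astype(int))[150:175,155:195].mean())
cv2.imwrite("pics/w1.png",np.vstack([c["color"],cv2.resize(s["color"][130:250,140:360],(560,180))])[:,:,::-1])
E
```

```text
[ 0.5250828  -0.16217706  0.22747891] [ 0.59197384 -0.59188042 -0.38693662  0.3866841 ] [ 0.23944261  0.27776831 -0.06415953  1.85882784  0.02041797  1.00546442
  1.32443029]
[[ 4.01510917e-01  2.26680154e-04 -9.15854209e-01]
 [ 9.15854162e-01  3.05964332e-04  4.01510972e-01]
 [ 3.71233290e-04 -9.99999928e-01 -8.47579428e-05]]
1581 ((0.5234858393669128, -0.16403472423553467), (0.04780774191021919, 0.02963501401245594), 66.61736297607422) [0.1308368  0.15116084 0.16175848]
top 592 ((0.5235509872436523, -0.16405920684337616), (0.04780508950352669, 0.029536202549934387), 66.66741943359375)
lever diff 5.310333333333333
```

View pics/w1.png

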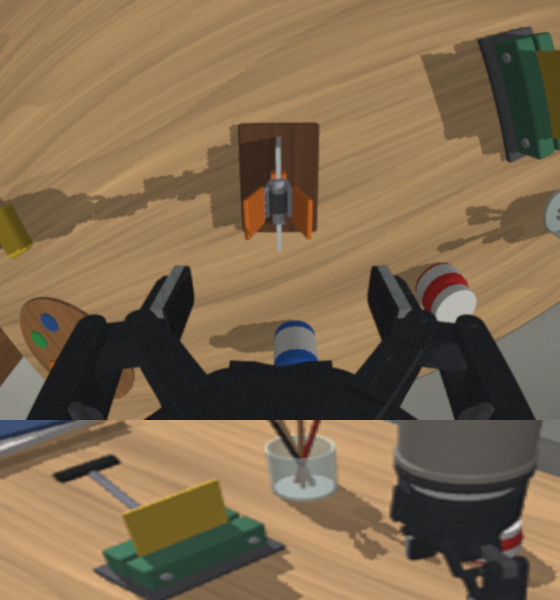

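The wrist view shows the clip at (280,205), lined up between the fingers. The side crop shows the lever sprung back up at (85,468). I go down to the handles and squeeze.

{"fn": "play_rows", "kwargs": {"increments": [[[-0.0023, 0.009, 0.0006], [0, 0, 0]], [[0, 0.009, 0], [0, 0, 0]], [[0, 0.009, 0], [0, 0, 0]], [[0, 0.009, 0], [0, 0, 0]], [[0, 0.009, 0], [0, 0, 0]], [[0, 0.009, 0], [0, 0, 0]], [[0, 0.009, 0], [0, 0, 0]], [[0, 0.009, 0], [0, 0, 0]], [[0, 0.009, 0], [0, 0, 0]], [[0, 0.009, 0], [0, 0, 0]], [[0, 0.0015, 0], [0, 0, 0]], [[0, 0, 0], [0, 0, 0]], [[0, 0, 0], [0, 0, 0]]]}}

```text
t: 11.23
eef_pos: [0.5237, -0.1644, 0.1359]
tool_rot: [-0.591, 0.591, 0.388, -0.388]
contact_force: [0.4, -0.6, 0.2]
gripper_width: 0.99
```

{"fn": "play_rows", "kwargs": {"increments": [[[0, 0, 0], [0, 0, 0]], [[0, 0, 0], [0, 0, 0]], [[0, 0, 0], [0, 0, 0]], [[0, 0, 0], [0, 0, 0]], [[0, 0, 0], [0, 0, 0]], [[0, 0, 0], [0, 0, 0]], [[0, 0, 0], [0, 0, 0]], [[0, 0, 0], [0, 0, 0]], [[0, 0, 0], [0, 0, 0]], [[0, 0, 0], [0, 0, 0]], [[0, 0, 0], [0, 0, 0]], [[0, 0, 0], [0, 0, 0]], [[0, 0, 0], [0, 0, 0]], [[0, 0, 0], [0, 0, 0]], [[0, 0, 0], [0, 0, 0]]], "gripper": 0.01, "grip_force": 35}}

```text
t: 12.48
eef_pos: [0.5236, -0.1644, 0.1358]
tool_rot: [-0.591, 0.591, 0.388, -0.388]
contact_force: [1.0, -0.3, -1.0]
gripper_width: 0.262
```

Run:
```python
from station import *
from h import *
o=get_obs();print(o["eef_pos"],o["gripper_width"]*.0854,o["contact_force"],o["torque"])
c=read_camera("scene");c2=read_camera("side")
cv2.imwrite("pics/c1.png",np.hstack([cv2.resize(c["color"][150:270,110:230],(400,400)),cv2.resize(c2["color"][220:340,260:380],(400,400))])[:,:,::-1])
```

```text
[ 0.52355767 -0.1643507   0.13580863] 0.022396714921103667 [ 1.02694442 -0.31523734 -1.02450633] [-0.02261529  0.04989671  0.0356187 ]
```

View pics/c1.png

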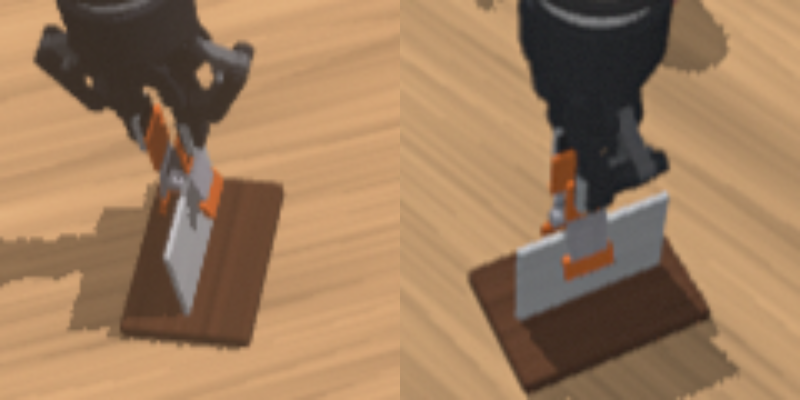

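Squeezed to about 23 mm, the clip's jaws stand wide of the plate. Now I lift straight up.

{"fn": "play_rows", "kwargs": {"increments": [[[0, -0.004, 0], [0, 0, 0]], [[0, -0.006, 0], [0, 0, 0]], [[0, -0.01, 0], [0, 0, 0]], [[0, -0.01, 0], [0, 0, 0]], [[0, -0.012, 0], [0, 0, 0]], [[0, -0.012, 0], [0, 0, 0]], [[0, -0.012, 0], [0, 0, 0]], [[0, -0.012, 0], [0, 0, 0]], [[0, -0.012, 0], [0, 0, 0]], [[0, -0.012, 0], [0, 0, 0]], [[0, -0.012, 0], [0, 0, 0]], [[0, 0, 0], [0, 0, 0]], [[0, 0, 0], [0, 0, 0]]]}}

```text
t: 13.67
eef_pos: [0.5241, -0.1645, 0.2511]
tool_rot: [-0.591, 0.592, 0.388, -0.387]
contact_force: [0.4, 0.7, -1.4]
gripper_width: 0.259
```

Run:
```python
from station import *
from h import *
o=get_obs();print(o["eef_pos"],o["gripper_width"]*.0854,o["contact_force"],o["torque"])
R=Rt.from_quat(np.roll(o["tool_rot"],-1)).as_matrix()
for n in("scene","side"):
    c=read_camera(n);np.savez(n+"2.npz",**c)
    P=cloud(c);hsv=cv2.cvtColor(c["color"],cv2.COLOR_RGB2HSV);m=cv2.inRange(hsv,np.array((3,170,90)),np.array((14,255,255)))>0
    q=(P-o["eef_pos"])@R; m&=(np.abs(q)<[.04,.09,.04]).all(-1); t=q[m]; 
    print(n,len(t),np.round(np.percentile(t,[1,50,99],axis=0)*1000,1)); j=t[t[:,1]>.03];print(np.round(np.percentile(j,[1,50,99],axis=0)*1000,1) if len(j) else "")
    for s in(-1,1):
        k=j[j[:,0]*s>0.0]
        if len(k)>5: print(s,len(k),np.round(np.percentile(k,[2,98],axis=0)*1000,1).tolist())
```

```text
[ 0.52407968 -0.16446696  0.25110121] 0.02209054017279032 [ 0.42373584  0.72216888 -1.4468484 ] [0.06859051 0.08293195 0.01995391]
scene 147 [[-10.1 -24.4 -16.8]
 [ 10.7   2.2  -8.8]
 [ 21.4  64.5  12.7]]
[[-11.5  49.8 -17.1]
 [ 19.   56.2  -5.5]
 [ 21.5  64.8  13.8]]
-1 7 [[-12.8, 49.1, -17.0], [-8.5, 60.6, -5.5]]
1 50 [[14.6, 50.8, -16.5], [21.5, 64.6, 13.2]]
side 231 [[-18.4 -21.3 -13.5]
 [ -9.9   9.    9. ]
 [ 14.3  65.8  15.8]]
[[-18.5  51.6 -14.5]
 [-16.   60.3   4.7]
 [ 14.8  66.   16. ]]
-1 78 [[-18.4, 52.9, -14.0], [-13.7, 65.9, 15.7]]
1 20 [[11.3, 51.6, 2.1], [14.9, 63.9, 16.2]]
```

{"fn": "play_rows", "kwargs": {"increments": [[[0, 0, 0], [0, -5.7, 0]], [[0, 0, 0], [0, -5.7, 0]], [[0, 0, 0], [0, -5.7, 0]], [[0, 0, 0], [0, -5.6, 0]], [[0, 0, 0], [0, 0, 0]], [[0, 0, 0], [0, 0, 0]]]}}

```text
t: 14.27
eef_pos: [0.5231, -0.1643, 0.2491]
tool_rot: [0.505, -0.504, -0.496, 0.496]
contact_force: [-0.2, -0.1, -0.5]
gripper_width: 0.26
```

{"fn": "play_rows", "kwargs": {"increments": [[[0.01, 0, -0.001], [0, 0, 0]], [[0.02, 0, -0.001], [0, 0, 0]], [[0.02, 0, -0.001], [0, 0, 0]], [[0.02, 0, -0.001], [0, 0, 0]], [[0.02, 0, -0.001], [0, 0, 0]], [[0.02, 0, -0.001], [0, 0, 0]], [[0.02, 0, -0.001], [0, 0, 0]], [[0.02, 0, -0.001], [0, 0, 0]], [[0.02, 0, -0.001], [0, 0, 0]], [[0.02, 0, -0.001], [0, 0, 0]], [[0.02, 0, -0.001], [0, 0, 0]], [[0.02, 0, -0.001], [0, 0, 0]], [[0.02, 0, -0.001], [0, 0, 0]], [[0.02, 0, -0.001], [0, 0, 0]], [[0.02, 0, -0.001], [0, 0, 0]], [[0.02, 0, -0.002], [0, 0, 0]], [[0.02, 0, -0.002], [0, 0, 0]], [[0.015, 0, -0.002], [0, 0, 0]], [[0, 0, 0], [0, 0, 0]], [[0, 0, 0], [0, 0, 0]]]}}

```text
t: 15.93
eef_pos: [0.5488, 0.1817, 0.2495]
tool_rot: [0.503, -0.503, -0.497, 0.497]
contact_force: [-0.0, -0.7, -0.2]
gripper_width: 0.257
```

```bash
cat > m.py <<'E'
from station import *
from h import *
import sys
o=get_obs();print(o["eef_pos"],o["gripper_width"]*.0854,o["contact_force"],o["torque"])
R=Rt.from_quat(np.roll(o["tool_rot"],-1)).as_matrix();print("yaw",np.degrees(np.arctan2(R[1,0],R[0,0])),"down",R[:,1])
ims=[]
for n in("scene","side"):
    c=read_camera(n);P=cloud(c);q=(P-o["eef_pos"])@R
    hsv=cv2.cvtColor(c["color"],cv2.COLOR_RGB2HSV);m=cv2.inRange(hsv,np.array((3,170,90)),np.array((14,255,255)))>0
    m&=(np.abs(q)<[.04,.09,.04]).all(-1)&(q[...,1]>.03)
    for s in(-1,1):
        k=q[m&(q[...,0]*s>0)]
        if len(k)>5: print(n,"jaw",s,len(k),np.round(np.percentile(k,[2,98],axis=0)*1000,1).tolist())
    y=cv2.inRange(hsv,np.array((19,150,90)),np.array((34,255,255)))>0
    y&=(np.abs(P-[.55,.18,.11])<[.07,.03,.06]).all(-1)
    k=q[y];print(n,"card tool",np.round(np.percentile(k,[1,50,99],axis=0)*1000,1).tolist())
    x,yy=(270,90) if n=="scene" else (150,110)
    ims.append(cv2.resize(c["color"][yy:yy+120,x:x+120],(400,400)))
w=read_camera("wrist");cv2.imwrite(sys.argv[1],np.vstack([np.hstack(ims),])[:,:,::-1]);cv2.imwrite(sys.argv[1].replace(".png","w.png"),w["color"][:,:,::-1])
E
python3 m.py pics/d1.png
```

```text
[0.54875519 0.18169451 0.24950544] 0.02192901689869946 [-0.01354731 -0.74863294 -0.21248768] [-0.04614607 -0.04227965 -0.02461295]
yaw 89.25354285814832 down [-6.26275942e-04  1.00679909e-04 -9.99999799e-01]
scene jaw -1 33 [[-16.9, 50.0, -17.6], [-9.9, 65.4, 14.1]]
scene jaw 1 8 [[13.5, 51.0, -16.4], [18.1, 61.3, -12.9]]
scene card tool [[-2.4, 96.6, -55.8], [-1.0, 146.0, -10.8], [1.1, 194.4, 51.4]]
side jaw -1 56 [[-20.6, 53.2, -13.8], [-15.9, 64.5, 14.1]]
side jaw 1 20 [[8.8, 51.3, 0.3], [14.7, 63.4, 14.6]]
side card tool [[-4.7, 98.5, -54.0], [-2.1, 143.8, 2.0], [0.7, 192.3, 53.5]]
```

View pics/d1.png

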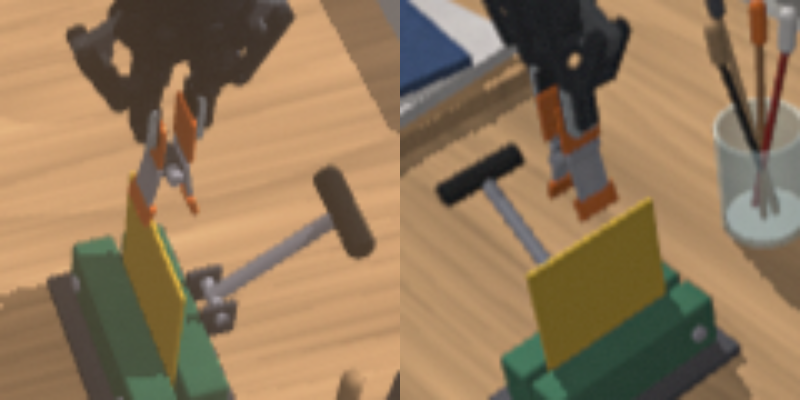

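The open clip is over the card, lined up with its middle, with one jaw on each side at left crop (145,210) and (192,205). I shift by −1 mm and go down 44 mm.

{"fn": "play_rows", "kwargs": {"increments": [[[-0.001, 0, 0], [0, 0, 0]], [[0, 0.004, 0], [0, 0, 0]], [[0, 0.004, 0], [0, 0, 0]], [[0, 0.004, 0], [0, 0, 0]], [[0, 0.004, 0], [0, 0, 0]], [[0, 0.004, 0], [0, 0, 0]], [[0, 0.004, 0], [0, 0, 0]], [[0, 0.004, 0], [0, 0, 0]], [[0, 0.004, 0], [0, 0, 0]], [[0, 0.004, 0], [0, 0, 0]], [[0, 0.004, 0], [0, 0, 0]], [[0, 0.004, 0], [0, 0, 0]], [[0, 0, 0], [0, 0, 0]], [[0, 0, 0], [0, 0, 0]], [[0, 0, 0], [0, 0, 0]]]}}

```text
t: 17.33
eef_pos: [0.5495, 0.1794, 0.206]
tool_rot: [-0.503, 0.504, 0.497, -0.496]
contact_force: [-0.3, -1.0, -0.6]
gripper_width: 0.256
```

```bash
python3 m.py pics/d2.png
```

```text
[0.5494904  0.17937745 0.2059578 ] 0.021835720487266647 [-0.30613358 -1.04317662 -0.58819164] [0.02149592 0.00966705 0.02648567]
yaw 89.19787096850254 down [ 3.05183997e-04  1.32556312e-04 -9.99999945e-01]
scene jaw -1 29 [[-16.9, 49.0, -17.2], [-9.4, 64.8, 13.0]]
scene jaw 1 6 [[13.7, 48.6, -18.0], [17.2, 63.1, -14.9]]
scene card tool [[-0.1, 53.9, -54.7], [1.3, 104.6, -19.5], [3.4, 152.7, 52.4]]
side jaw -1 58 [[-19.0, 53.1, -15.3], [-12.0, 65.4, 14.8]]
side jaw 1 19 [[0.3, 51.0, -17.0], [16.2, 85.5, 14.6]]
side card tool [[-2.6, 55.9, -53.1], [0.2, 105.3, 8.7], [3.0, 149.4, 54.5]]
```

View pics/d2.png

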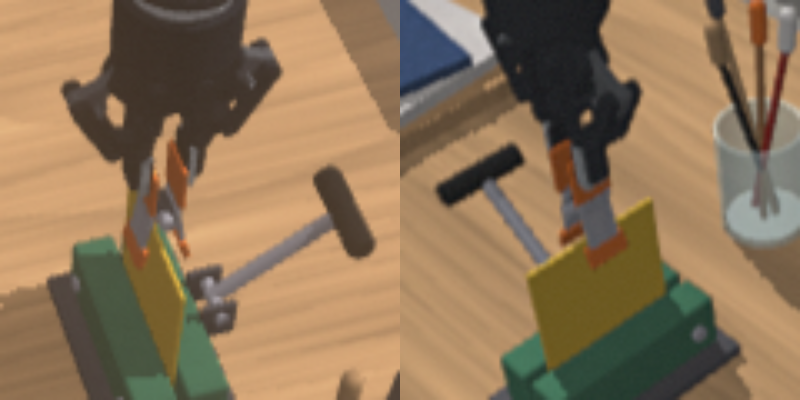

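The jaws straddle the card at left crop (137,250) and (183,245). They reach about 10 mm below its top edge with roughly 11 mm or more clear on each side, and there is no contact force. The lever is up and the jar is undisturbed.

Run:
```python
from station import *
from h import *
for n in("scene","side"):
    a=np.load(n+"0.npz")["color"].astype(int);b=read_camera(n)["color"].astype(int)
    for k,x in dict(scene=dict(ink=(135,295,172,337),pot=(243,275,277,313),jar=(345,235,388,280)),side=dict(ink=(392,225,425,276),pot=(316,190,347,224),jar=(240,138,275,184)))[n].items():
        print(n,k,np.abs(a-b)[x[1]:x[3],x[0]:x[2]].mean().round(1))
print(get_obs()["t"]);print(hand_in())
```

```text
scene ink 1.9
scene pot 1.6
scene jar 1.8
side ink 1.1
side pot 1.0
side jar 1.8
17.5833
the job is handed in; nothing more can be done
None
```

The job is done and handed in at about 17.6 s of robot time, well inside the 56 s limit.

- **Lever:** I pressed it along its arc until the force rose from 17 N to 28 N with almost no further travel, so it was at its stop. A later picture shows it sprung back up.
- **Clip:** I squeezed it at 35 N to about 22–24 mm over the handles, which is its open stop, and lifted it clear of the stand. It sat about 5 mm lower in the fingers than planned, probably because the pads swing forward as they close, so I set the final height from the measured jaw edges.
- **Final position:** the jaws straddle the middle of the card's top edge and reach about 10 mm below it. Each side has about 11–13 mm of clearance, and the force reading stayed near zero.
- **Other items:** camera differences around the jar, ink bottle and paint pot were at noise level, so they had not moved.

One check disagreed slightly: the two cameras differed by about 1–2 mm on how well the jaws are centred on the card. That is within calibration and small next to the clearance.

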